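Change the ball dispenser over to its other kit box

ROBOT

A 6-joint arm with a two-finger parallel gripper is mounted at the origin on the work surface. World frame = base frame: x ahead of the robot, y to its left, z up, the work surface at z = 0. Lengths are in m, angles in rad, forces in N, time in s.
With the tool pointing down it reaches from about 0.225 to 0.875 m from the base axis. Payload 3.4 kg.
Tool frame: the origin (TCP) lies between the finger pads; the fingertips stand 19 mm ahead of it and the grasp point (between the pads) is the TCP; z points along the fingers, y is the line along which they close (so a half turn about z gives the same grasp; the last joint's range is limited). The gripper opens to 85 mm and grips with 20 to 120 N. Pads are 22 mm wide; open, the fingers measure 114 mm over their backs; the gripper's body (76 mm by 85 mm) begins 54 mm behind the grasp point. The pads swing forward as they close: fully open they stand 13 mm farther back than shut.
Start: joints at [-1.256, 0.276, 1.505, -0, 1.361, -0.121], TCP at [0.243, -0.521, 0.25] pointing down, gripper open.
Joint ranges: [-2.89, 2.89], [-0.75, 2.08], [0.22, 2.7], [-1.18, 4.32], [0.11, 2.71], [-2.7, 2.7]. Speed limits (rad/s): [2.57, 2.57, 3.14, 3.14, 3.14, 3.14].

INTERFACE

Orientations are given as a unit quaternion [w, x, y, z].
In Python, from rig import get_state, imaging, ticket gives the robot as it stands. The module is installed in compiled form; this text tells all that it offers.
- The arm moves only by the shell command python3 -m inch 'ROWS' [FORCE]. ROWS is JSON, a list of rows, each an object with "claw": the opening, from -1 (shut) to 1 (fully open); "travel": the shift along the world's x, y, z in units of 200 mm (1.0 is 200 mm), a list of three; "turn": the turn about the world's z in units of 180 degrees (1.0 is 180 degrees). A call has 1 to 5 rows; each row is the pose to reach, as a shift and turn from the pose commanded when the call began, turning the shorter way round; what a row does not reach only later rows make up. A row lasts 1/10 s, in which the tool goes at most 50 mm and 8.59 degrees, less where a joint would pass 70% of its speed; a pose out of reach is approached as far as the arm can. A call with a number of a shift or a turn outside -1 to 1 is refused whole. A call with a gripper value outside its range is refused whole. The fingers move at their own pace and stop on an object; FORCE is the grip in N (left out, the last holds). Time passes only in rows, so rows that repeat a pose let the fingers close. It gives the time, the measured TCP pose, the force, the opening and the grip force at its end, in the units of the state.
- get_state(): the state, without advancing time (a new reading comes with each control period).
- imaging.get_image(name): name is "scene" or "top" or "wrist"; returns the picture (400x640x3 uint8, red, green, blue); there is no depth.
- imaging.camera_params(name): a dict with "camera_matrix" (3x3 intrinsics, pixels), "cam_to_world" (4x4, takes a point from camera to world coordinates); the wrist camera has in their place "T_tool_cam" (4x4, takes a point from camera to tool coordinates, whose origin is the TCP and whose axes are the flange's). Camera axes: x right, y down, z forward; pixel columns grow to the right and rows downward; lengths in m; the calibration is good to about 2 mm. The wrist camera is an equidistant fisheye: a pixel r from the principal point sees the ray r / f radians off the axis. A picture is of the moment at which its call begins: read the wrist's pose just before it. camera_params takes no time and is no camera call.
- ticket.sign_off(): hands the job in; it is judged then, once.
The state is a dict: "clock": time; "qpos": joint angles; "qd": joint speeds; "effort": joint torques, N m; "position": TCP position; "ee_rot": TCP orientation; "contact_force": force on the tool from outside, world axes, zero at the start; "moment": the same for the moment, N m; "width": finger opening in m; "gripper_force": force on a finger pad.
Only numpy, scipy, OpenCV 4.12 (cv2) and the standard library are available. Lean on these libraries where they do the work, as an engineer would, in place of code of your own. Each camera call takes 0.05 s, during which the arm holds its last target. There are 200 camera calls.

TASK

Change the plywood ball dispenser over to its other kit box: press down the raised end of the seesaw gate by its finger tab, so that the gate rocks over its pivot and slopes to the other side, and then push the slide gate fully in by its push pad, so that all four waiting wooden balls roll down that other chute into the box there. Use fingertips only: lift and carry nothing, do not touch the balls, and leave the boxes and everything else on the desk where they stand.

Things in the scene. Friction and masses are not known exactly. Their poses are not given: they have to be found in the camera images.
- dispenser: Fixed ball dispenser of 4 mm birch plywood, on a T-shaped base 280 mm wide, 275 mm deep. Origin on the table; x points to its back, up the feed lane, y to its left, z up; turned up to 0.3 rad. The feed lane (35 mm wide, at y = 0) slopes down along -x from x = 157 mm (wall tops 195 mm above the table) to x = -36 mm, over the middle of the seesaw gate, a trough 180 mm long in y that spills into a left or right chute and kit box.
- gate (a joint): Tilt of the seesaw gate about its pivot dowel (level, along the dispenser's x), rad: +0.30 = left (+y) end down, feeding the left chute and box; -0.30 = right end down. Top-heavy: once the raised end is pressed past level (under 1 N) it drops the rest of the way and stays there, on a hard stop. A peak of the trough's front wall stands 88 mm above the pivot within 40 mm of its middle.
- pivot (a point): Centre of the gate's pivot dowel: dispenser frame x = -60 mm, y = 0, 90 mm above the table.
- gate_tab_left (a point): Centre of the top of the gate's left finger tab: flat, 40 mm in x, 48 mm in y, 4 mm thick, on the trough's front (-x) side near its left end; the trough wall, 22 mm behind this point, is level with it. Gate level: 43 mm in front of the pivot, 66 mm left, 54 mm above. It swings about the pivot: 161 mm above the table when raised, 122 mm when down, and 32 mm further out (+y) when down.
- gate_tab_right (a point): The same for the right finger tab: 66 mm to the right (-y) of the pivot when level, further out to -y when down.
- slide (a joint): Slide gate across the feed lane, m: 0 = shut, its plate blocks the lane; 0.041 = pushed fully in (+y of the dispenser) to a hard stop, its window in line with the lane. Friction about 1.2 N; it stays where it is left. The balls then run by themselves, taking a few seconds.
- slide_pad (a point): Centre of the outer face of the push pad at the slide gate's right (-y) end: an upright plate 34 mm wide in x, 47 mm high, 4 mm thick, facing -y. The point is 188 mm above the table, at dispenser y = -82 mm when shut, -41 mm when fully in. Nothing stands within 60 mm to its right at that height.
- ball1_center (a point): Centre of beech ball 1 of 4 (30 mm diameter, about 11 g, lantern feet), waiting in a row in the feed lane behind the slide gate, the one nearest to it.
- ball2_center (a point): Centre of beech ball 2 of 4 (30 mm diameter, about 11 g, lantern feet), waiting in a row in the feed lane behind the slide gate.
- ball3_center (a point): Centre of beech ball 3 of 4 (30 mm diameter, about 11 g, lantern feet), waiting in a row in the feed lane behind the slide gate.
- ball4_center (a point): Centre of beech ball 4 of 4 (30 mm diameter, about 11 g, lantern feet), waiting in a row in the feed lane behind the slide gate.
- box_left_in (a point): Centre of the inner floor of the loose cardboard kit box under the left (+y) chute: open, 108 x 108 mm outside, 50 mm high, wall and floor 4 mm, its z axis up; stands on the table about 204 mm to the dispenser's left.
- box_right_in (a point): Centre of the inner floor of the loose cardboard kit box under the right (-y) chute: open, 108 x 108 mm outside, 50 mm high, wall and floor 4 mm, its z axis up; stands on the table about 204 mm to the dispenser's right.
- glue: Bystander: white glue bottle, 34 mm diameter, 112 mm high, beside the lane; origin at the centre of its underside.
- lantern: Bystander: finished plywood lantern, round with two ears, 60 mm high, 140 mm long, left of the lane; origin at the centre of its underside (of the round part).
- panel: Bystander: flat plywood lantern panel with two ears, 140 mm long, 4 mm thick, beyond the right box; origin at the centre of its underside (of the round part).
- tin: Bystander: round steel tin, 64 mm diameter, 24 mm high, right of the lane; origin at the centre of its underside.
- tape: Bystander: roll of clear tape, 84 mm diameter, 19 mm high, in front of the dispenser; origin at the centre of its underside.
- stick: Bystander: square wooden stick 6 x 6 x 230 mm lying in front of the dispenser; origin at the centre of its underside.
- ruler: Bystander: metal ruler 300 x 30 x 4 mm beyond the left box; origin at the centre of its underside.
- cup: Bystander: blue pencil cup, 76 mm diameter, 95 mm high (pencils to 165 mm), right of the lane; origin at the centre of its underside.

How it is judged:
On the way, in this order (a step that is already met when the one before it is completed fails the run):
1. the gate has been rocked over its pivot to the other side (distance of gate_tab_left from where it was at the start of the episode above 0.035 m and (value of joint gate above 0.26 rad or value of joint gate below -0.26 rad)), for 0.2 s.
2. the slide gate has been pushed in (value of joint slide above 0.036 m), for 0.2 s.
At the end, for the whole second after the job is handed in: The gate rests tilted to the side opposite to its start (more than 0.26 rad), the slide gate is in (over 36 mm of 41), and all four balls lie still in the kit box on the gate's new low side, within its walls (all of step 1 and value of joint slide above 0.036 m and ((value of joint gate above 0.26 rad and horizontal distance between each of ball1_center, ball2_center, ball3_center, ball4_center and box_left_in below 0.058 m and z of each of ball1_center, ball2_center, ball3_center, ball4_center in the frame of box_left_in below 0.045 m) or (value of joint gate below -0.26 rad and horizontal distance between each of ball1_center, ball2_center, ball3_center, ball4_center and box_right_in below 0.058 m and z of each of ball1_center, ball2_center, ball3_center, ball4_center in the frame of box_right_in below 0.045 m)) and linear speed of each of ball1, ball2, ball3, ball4 below 0.05 m/s); the robot touches nothing.
It fails at once if the robot touches a ball (contact force between any of the fingers, the arm and ball1 above 0.2 N or contact force between any of the fingers, the arm and ball2 above 0.2 N or contact force between any of the fingers, the arm and ball3 above 0.2 N or contact force between any of the fingers, the arm and ball4 above 0.2 N).
It fails at once if a kit box is shifted or lifted more than 15 mm (distance of any of box_left_in, box_right_in from where it was at the start of the episode above 0.015 m).
It fails at once if a bystander is moved more than 20 mm (distance of any of glue, lantern, panel, tin, tape, stick, ruler, cup from where it was at the start of the episode above 0.02 m).
It also fails if it takes over 45 s, if anything falls off the work surface, if the arm or the gripper's body presses on something with over 40 N, if the wrist force passes 120 N, or if a joint passes its speed limit or range.

## Working session

There is one attempt and no reset: what is moved stays moved. The work goes in short steps, Python scripts to look and compute and a shell command to move; the robot and the scene stay as the last step left them, time stands still between calls to the robot, and variables do not carry over. Pictures are saved under pics/ and viewed, at most 13 in all, crops included, and the job is handed in when it is done.

```bash
mkdir -p pics; python3 - <<'E'
from rig import get_state, imaging
import cv2,numpy as np
s=get_state();print(s['clock'],s['position'],s['ee_rot'],s['width'])
for n in ('scene','top'):
    cv2.imwrite(f'pics/{n}0.png',imaging.get_image(n)[:,:,::-1])
    p=imaging.camera_params(n);print(n,np.round(p['camera_matrix'],1).tolist(),np.round(p['cam_to_world'],4).tolist())
E
```

```text
0.0 [ 0.24255905 -0.52078373  0.24943583] [-9.22616780e-04  9.76359228e-01  2.16152258e-01 -9.23068339e-05] 0.08562161012997807
scene [[463.1, 0.0, 326.2], [0.0, 463.1, 191.9], [0.0, 0.0, 1.0]] [[0.3662, 0.694, -0.6199, 1.4555], [0.9305, -0.2705, 0.2469, -0.3172], [0.0036, -0.6672, -0.7448, 1.1804], [0.0, 0.0, 0.0, 1.0]]
top [[449.4, 0.0, 318.0], [0.0, 449.4, 198.1], [0.0, 0.0, 1.0]] [[-0.0261, -0.9881, 0.1513, 0.415], [-0.9995, 0.0285, 0.0134, 0.024], [-0.0176, -0.1509, -0.9884, 1.2233], [0.0, 0.0, 0.0, 1.0]]
```

View pics/scene0.png

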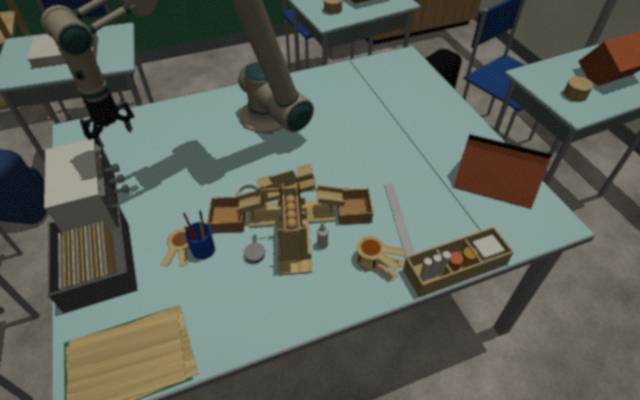

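View pics/top0.png

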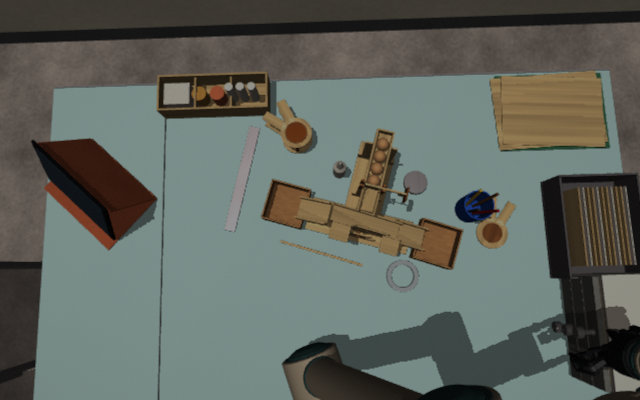

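```bash
python3 - <<'E'
import cv2
a=cv2.imread('pics/top0.png')[115:295,250:480];cv2.imwrite('pics/topc.png',cv2.resize(a,None,fx=3.3,fy=3.3,interpolation=cv2.INTER_CUBIC))
a=cv2.imread('pics/scene0.png')[150:290,200:390];cv2.imwrite('pics/scenec.png',cv2.resize(a,None,fx=4,fy=4,interpolation=cv2.INTER_CUBIC))
E
```

```text
(no output)
```

View pics/topc.png

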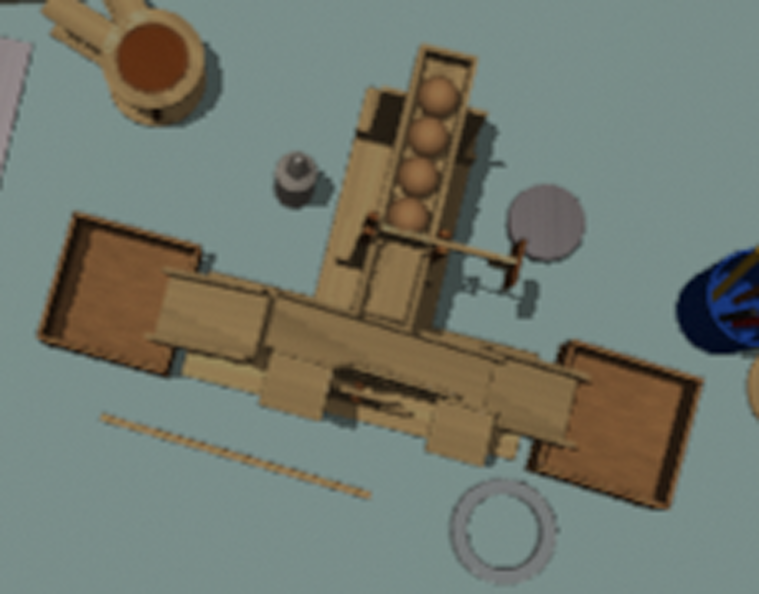

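View pics/scenec.png

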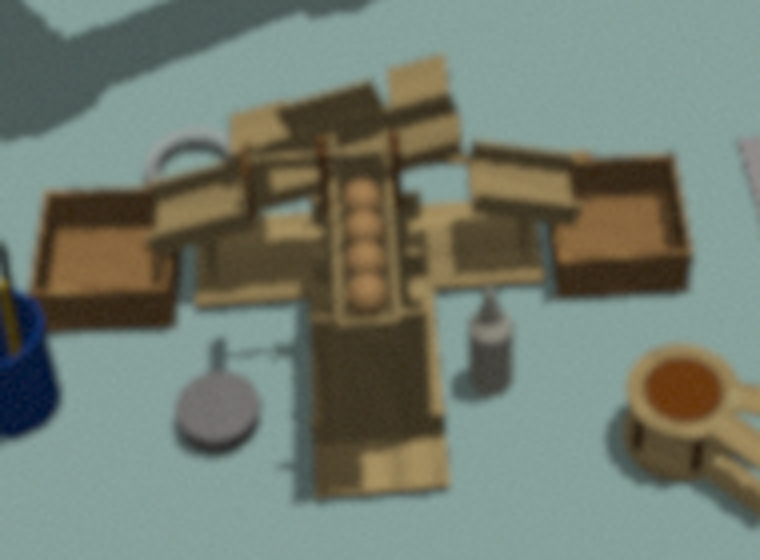

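The dispenser is yawed by about -0.27 rad. In the top crop the left tab is at (296,388), the right tab at (462,433), the slide pad at (517,262) and the lane's back corners at (422,47) and (477,60). In the scene crop the left tab is at (418,75) and the right tab at (258,125), so the left end looks raised. I'll measure this.

```bash
cat > h.py <<'E'
import numpy as np
from rig import imaging
P={n:imaging.camera_params(n) for n in('top','scene')}
def ray(n,c):
    s,o=(3.3,(250,115)) if n=='top' else (4,(200,150))
    u=np.array([(c[0]+.5)/s+o[0]-.5,(c[1]+.5)/s+o[1]-.5,1]);T=np.array(P[n]['cam_to_world'])
    d=T[:3,:3]@np.linalg.inv(P[n]['camera_matrix'])@u;return T[:3,3],d/np.linalg.norm(d)
def plane(c,z,n='top'):
    o,d=ray(n,c);return o+d*(z-o[2])/d[2]
def tri(a,b):
    o,d=ray('top',a);p,e=ray('scene',b)
    t=np.linalg.lstsq(np.c_[d,-e],p-o,rcond=None)[0];A=o+t[0]*d;B=p+t[1]*e
    return (A+B)/2,np.linalg.norm(A-B)
E
python3 - <<'E'
from h import *
np.set_printoptions(precision=4,suppress=True)
L=[plane(c,.05)[:2] for c in((77,213),(200,247),(165,375),(40,342))];R=[plane(c,.05)[:2] for c in((567,342),(702,380),(670,507),(530,470))]
cl,cr=np.mean(L,0),np.mean(R,0);d=cl-cr;print('boxes',cl,cr,np.linalg.norm(d),'yaw',np.arctan2(-d[0],d[1]))
b=np.mean([plane((422,47),.195)[:2],plane((477,60),.195)[:2]],0);m=(cl+cr)/2
for n,a,c in(('tabL',(296,388),(418,75)),('tabR',(462,433),(258,125)),('pad',(519,240),(247,152)),('ball1',(408,216),(362,195)),('ball4',(438,97),(368,290))):print(n,*tri(a,c))
yaw=np.arctan2(-d[0],d[1])
bx=np.array([plane((438,97),.187)[:2],plane((408,216),.16)[:2]]);e=bx[0]-bx[1];print('lane yaw',np.arctan2(e[1],e[0]),bx)
R2=np.array([[np.cos(yaw),-np.sin(yaw)],[np.sin(yaw),np.cos(yaw)]])
o=b-R2@[.157,0];print('origin from lane',o,'box mid in disp',R2.T@(m-o))
for z in(.161,.122):
  print(z,'L',R2.T@(plane((296,388),z)[:2]-o),'R',R2.T@(plane((462,433),z)[:2]-o))
print('pad',R2.T@(plane((519,250),.2)[:2]-o))
E
```

```text
boxes [0.5822 0.1245] [ 0.4676 -0.2641] 0.4051162188097348 yaw -0.28670987165044276
tabL [ 0.4947 -0.0089  0.1648] 0.0014936398405598862
tabR [ 0.4613 -0.1313  0.1228] 0.001472891474013702
pad [ 0.5852 -0.1629  0.2305] 0.0023457014738659156
ball1 [ 0.613  -0.0923  0.1854] 0.0005429993470114244
ball4 [ 0.6985 -0.1169  0.189 ] 0.001314752831094897
lane yaw -0.2687574301459253 [[ 0.6989 -0.1178]
 [ 0.6177 -0.0955]]
origin from lane [ 0.5779 -0.082 ] box mid in disp [-0.0543 -0.0033]
0.161 L [-0.1002  0.0458] R [-0.101  -0.0763]
0.122 L [-0.0971  0.0454] R [-0.0978 -0.0811]
pad [ 0.0296 -0.08  ]
```

```bash
M="python3 -m inch"; 
python3 -m inch '[{"claw":-1,"travel":[0.5,1,0.1],"turn":-0.22},{"claw":-1,"travel":[0.5,1,0.1],"turn":-0.22},{"claw":-1,"travel":[0.5,1,0.1],"turn":-0.22},{"claw":-1,"travel":[0.5,1,0.1],"turn":-0.22},{"claw":-1,"travel":[0.5,1,0.1],"turn":-0.22}]'
python3 -m inch '[{"claw":-1,"travel":[0.5,1,0],"turn":0},{"claw":-1,"travel":[0.5,1,0],"turn":0},{"claw":-1,"travel":[0.5,1,0],"turn":0},{"claw":-1,"travel":[0.5,1,0],"turn":0},{"claw":-1,"travel":[0.5,1,0],"turn":0}]'
python3 -c "
from rig import get_state as g
s=g();print(s)"
```

```text
clock: 0.6
position: [0.3433, -0.3183, 0.2703]
ee_rot: [-0.001, 0.992, -0.129, 0.0]
contact_force: [0.7, 0.0, 0.6]
width: 0.0124
gripper_force: 0.0
clock: 1.1
position: [0.4434, -0.1177, 0.2701]
ee_rot: [-0.001, 0.992, -0.126, -0.0]
contact_force: [0.6, -0.7, -0.9]
width: -0.0001
gripper_force: 0.0
{'clock': 1.1, 'qpos': array([-4.12473552e-01,  8.73907555e-02,  1.69745451e+00,  1.68134373e-03,
        1.35733745e+00,  1.41021822e+00]), 'qd': array([ 0.48560608,  0.06939205, -0.07594409, -0.04667747,  0.00378764,
        0.48516006]), 'effort': array([ -1.25138305, -30.88180661, -24.26042855,   0.37727516,
         0.06255531,  -0.21381563]), 'position': array([ 0.44343747, -0.11766427,  0.27012661]), 'ee_rot': array([-8.71429014e-04,  9.92056270e-01, -1.25791876e-01, -5.08201714e-05]), 'contact_force': array([ 0.59381971, -0.6933364 , -0.89989819]), 'moment': array([-0.0088233 ,  0.00567799,  0.01095341]), 'gripper_force': 0.0, 'width': -0.00010898851061457892}
```

```bash

python3 -m inch '[{"claw":-1,"travel":[0.262,0.624,0],"turn":-0.009},{"claw":-1,"travel":[0.262,0.624,0],"turn":-0.009},{"claw":-1,"travel":[0.262,0.624,0],"turn":-0.009},{"claw":-1,"travel":[0.262,0.624,-0.35],"turn":-0.009},{"claw":-1,"travel":[0.262,0.624,-0.35],"turn":-0.009}]'
python3 -m inch '[{"claw":-1,"travel":[0,0,0],"turn":0},{"claw":-1,"travel":[0,0,0],"turn":0}]'
python3 - <<'E'
from rig import get_state, imaging
import cv2,numpy as np
s=get_state();print(s['position'],s['ee_rot'],s['contact_force'])
a=imaging.get_image('wrist')[:,:,::-1]
b=imaging.get_image('scene')[:,:,::-1][140:280,210:390]
p=imaging.camera_params('wrist');print(p)
b=cv2.resize(b,(514,400),interpolation=cv2.INTER_CUBIC)
cv2.imwrite('pics/w1.png',cv2.resize(np.hstack([a,b]),(800,277),interpolation=cv2.INTER_AREA))
E
```

```text
clock: 1.6
position: [0.4933, 0.0053, 0.1971]
ee_rot: [0.0, 0.99, -0.14, -0.003]
contact_force: [-0.5, 0.6, -0.3]
width: -0.0004
gripper_force: 0.0
clock: 1.8
position: [0.4953, 0.0035, 0.2005]
ee_rot: [0.0, 0.99, -0.141, -0.0]
contact_force: [0.6, -0.7, 1.2]
width: 0.0001
gripper_force: 0.0
[0.49531484 0.00345568 0.20052257] [ 5.93202196e-05  9.89961389e-01 -1.41337987e-01 -1.34609044e-04] [ 0.64391205 -0.67675807  1.22274855]
{'camera_matrix': array([[309.70691629,   0.        , 320.38413339],
       [  0.        , 309.70691629, 193.83166964],
       [  0.        ,   0.        ,   1.        ]]), 'T_tool_cam': array([[ 9.96818898e-04, -9.55132603e-01, -2.96176834e-01,
         7.44403600e-02],
       [ 9.99999485e-01,  1.00807818e-03,  1.14695173e-04,
        -1.41822842e-03],
       [ 1.89020304e-04, -2.96176796e-01,  9.55133116e-01,
        -1.22712312e-01],
       [ 0.00000000e+00,  0.00000000e+00,  0.00000000e+00,
         1.00000000e+00]])}
```

View pics/w1.png

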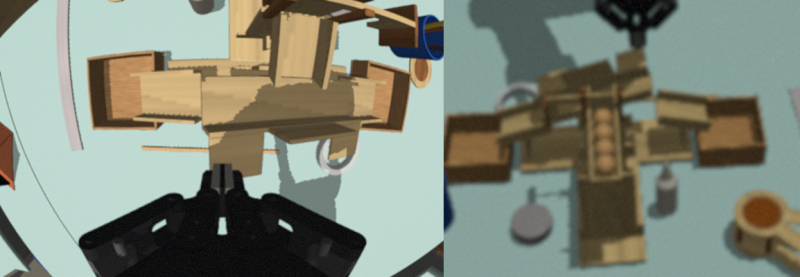

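The wrist view shows the left tab at about (210-268, 131-175), with the closed fingertips at (224,170) just over its outer half. I'll check the landing point.

```bash
python3 - <<'E'
from rig import get_state, imaging
import numpy as np
from scipy.spatial.transform import Rotation as Ro
s=get_state();p=imaging.camera_params('wrist');K=p['camera_matrix'];T=p['T_tool_cam']
q=s['ee_rot'];R=Ro.from_quat([q[1],q[2],q[3],q[0]]).as_matrix()
y=-.282;D=np.array([[np.cos(y),-np.sin(y)],[np.sin(y),np.cos(y)]])
for n,u,z in(('FL',(303,252),.168),('FR',(378,251),.154),('BR',(387,192),.154),('BL',(301,189),.168)):
    v=(np.array(u)-K[:2,2])/K[0,0];t=np.linalg.norm(v);d=np.r_[np.sin(t)*v/t,np.cos(t)]
    o=R@T[:3,3]+s['position'];d=R@T[:3,:3]@d;w=o+d*(z-o[2])/d[2];print(n,w.round(4),'rel tool in disp',(D.T@(w-s['position'])[:2]).round(4))
E
```

```text
FL [0.4911 0.0163 0.168 ] rel tool in disp [-0.0087  0.0113]
FR [ 0.4714 -0.0258  0.154 ] rel tool in disp [-0.0158 -0.0347]
BR [ 0.5077 -0.0394  0.154 ] rel tool in disp [ 0.0228 -0.0376]
BL [0.527  0.0062 0.168 ] rel tool in disp [0.0287 0.0116]
```

```bash

python3 -m inch '[{"claw":-1,"travel":[0.024,-0.007,-0.04],"turn":0},{"claw":-1,"travel":[0.024,-0.007,-0.08],"turn":0},{"claw":-1,"travel":[0.024,-0.007,-0.12],"turn":0},{"claw":-1,"travel":[0.026,-0.002,-0.16],"turn":0},{"claw":-1,"travel":[0.026,-0.002,-0.2],"turn":0}]'
python3 -m inch '[{"claw":-1,"travel":[0,0,0],"turn":0},{"claw":-1,"travel":[0,0,0],"turn":0},{"claw":-1,"travel":[0,0,0],"turn":0}]'
python3 - <<'E'
from rig import get_state, imaging
import cv2,numpy as np
a=imaging.get_image('wrist')[:,:,::-1]
b=imaging.get_image('scene')[:,:,::-1][140:280,210:390]
b=cv2.resize(b,(514,400),interpolation=cv2.INTER_CUBIC)
cv2.imwrite('pics/w2.png',cv2.resize(np.hstack([a,b]),(800,277),interpolation=cv2.INTER_AREA))
E
```

```text
clock: 2.4
position: [0.5001, 0.0032, 0.1595]
ee_rot: [-0.0, 0.99, -0.141, -0.0]
contact_force: [-0.5, -0.8, -0.2]
width: -0.0003
gripper_force: 0.0
clock: 2.7
position: [0.5005, 0.0031, 0.1605]
ee_rot: [0.0, 0.99, -0.141, 0.0]
contact_force: [0.1, -0.1, 1.6]
width: -0.0001
gripper_force: 0.0
```

View pics/w2.png

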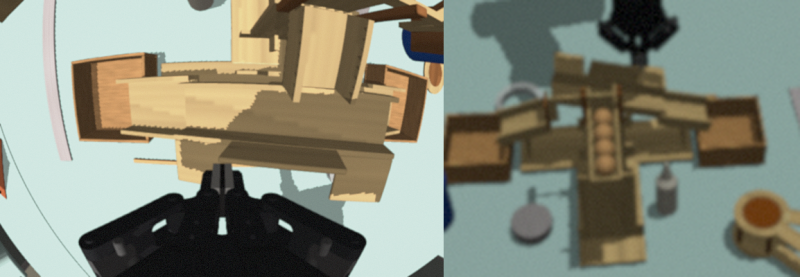

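The right tab is now raised at (355,175) and the left tab is down, so the gate has rocked over. I'll lift clear, go across to the right of the slide pad, and confirm.

```bash

python3 -m inch '[{"claw":-1,"travel":[0,0,0.25],"turn":0},{"claw":-1,"travel":[0,0,0.5],"turn":0},{"claw":-1,"travel":[0,0,0.65],"turn":0},{"claw":-1,"travel":[0.09,-0.25,0.65],"turn":0},{"claw":-1,"travel":[0.18,-0.48,0.65],"turn":0}]'
python3 -m inch '[{"claw":-1,"travel":[0.09,-0.23,0],"turn":0},{"claw":-1,"travel":[0.18,-0.45,0],"turn":0},{"claw":-1,"travel":[0.185,-0.565,0],"turn":0},{"claw":-1,"travel":[0.185,-0.565,0],"turn":0},{"claw":-1,"travel":[0.185,-0.565,0],"turn":0}]'
python3 - <<'E'
from rig import get_state, imaging
import cv2,numpy as np
print(get_state()['position'])
a=imaging.get_image('wrist')[:,:,::-1];cv2.imwrite('pics/wraw3.png',a)
b=imaging.get_image('scene')[:,:,::-1][140:280,210:390]
b=cv2.resize(b,(514,400),interpolation=cv2.INTER_CUBIC)
cv2.imwrite('pics/w3.png',cv2.resize(np.hstack([a,b]),(800,277),interpolation=cv2.INTER_AREA))
E
```

```text
clock: 3.3
position: [0.5363, -0.0906, 0.293]
ee_rot: [0.0, 0.99, -0.14, 0.003]
contact_force: [1.6, 0.8, -0.7]
width: 0.0
gripper_force: 0.0
clock: 3.8
position: [0.5722, -0.2036, 0.2902]
ee_rot: [-0.0, 0.99, -0.142, -0.0]
contact_force: [0.4, 0.0, -0.6]
width: 0.0
gripper_force: 0.0
[ 0.57219635 -0.20358581  0.29017078]
```

View pics/w3.png

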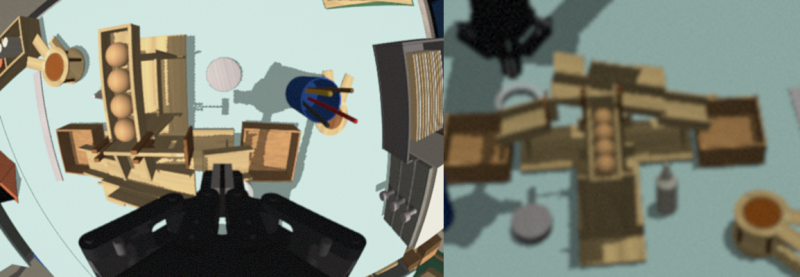

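Gate: the right tab now stands high in the scene pane at (568,63). The slide's pad is at about (191,150) in the wrist pane, left of the fingers. I'll check both against projection.

```bash
python3 - <<'E'
from rig import get_state, imaging
import numpy as np
from scipy.spatial.transform import Rotation as Ro
s=get_state();p=imaging.camera_params('wrist');K=p['camera_matrix'];T=p['T_tool_cam']
q=s['ee_rot'];R=Ro.from_quat([q[1],q[2],q[3],q[0]]).as_matrix()
y=-.282;D=np.array([[np.cos(y),-np.sin(y)],[np.sin(y),np.cos(y)]]);o=np.array([.578,-.082])
W=lambda x,y,z:np.r_[o+D@[x,y],z]
P=imaging.camera_params('scene');C=np.linalg.inv(P['cam_to_world'])
for n,g in(('tabR +.3',(-.103,-.047,.161)),('tabR level',(-.103,-.066,.144))):
    c=(C@np.r_[W(*g),1])[:3];u=(P['camera_matrix']@c/c[2])[:2];print(n,'pane',(((u-[210,140])*2.857+[640,0])*.693).round(1))
for x in(.0125,.0465):
  for z in(.2115,.1645):
    t=T[:3,:3].T@(R.T@(W(x,-.082,z)-s['position'])-T[:3,3]);a=np.arccos(t[2]/np.linalg.norm(t));r=t[:2]/np.linalg.norm(t[:2])*a*K[0,0]+K[:2,2];print('pad',x,z,r.round(0))
print('tool in disp',D.T@(s['position'][:2]-o))
import cv2
a=cv2.imread('pics/wraw3.png')[160:290,200:380];cv2.imwrite('pics/w3c.png',cv2.resize(a,None,fx=4,fy=4))
E
```

```text
tabR +.3 pane [569.   60.6]
tabR level pane [557.8  68.9]
pad 0.0125 0.2115 [273. 230.]
pad 0.0125 0.1645 [281. 208.]
pad 0.0465 0.2115 [271. 184.]
pad 0.0465 0.1645 [280. 169.]
tool in disp [ 0.02786377 -0.11726144]
```

View pics/w3c.png

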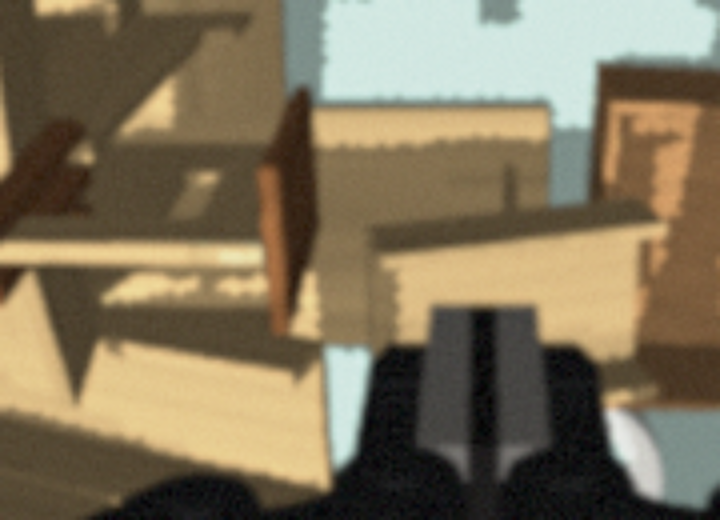

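```bash
python3 - <<'E'
from h import *
y=-.282;D=np.array([[np.cos(y),-np.sin(y)],[np.sin(y),np.cos(y)]]);o=np.array([.578,-.082])
for n,a,c in(('padtop',(518,243),(247,150)),('postR',(445,236),(325,140)),('postL',(372,218),(394,134))):
    w,e=tri(a,c);print(n,w.round(4),round(e,4),(D.T@(w[:2]-o)).round(4))
E
```

```text
padtop [ 0.5832 -0.1623  0.2302] 0.0025 [ 0.0273 -0.0757]
postR [ 0.5906 -0.1109  0.2279] 0.0029 [ 0.0202 -0.0243]
postL [ 0.604  -0.0631  0.2287] 0.0003 [0.0197 0.0254]
```

The posts beside the lane stand about 0.228 m high, so I'll turn the gripper 90° to keep the knuckles clear of them. Then I'll align on the pad centre (dispenser x≈0.02).

```bash

python3 -m inch '[{"claw":-1,"travel":[-0.04,0.025,0],"turn":0.24},{"claw":-1,"travel":[-0.04,0.025,0],"turn":0.24},{"claw":-1,"travel":[-0.04,0.025,0],"turn":0.24},{"claw":-1,"travel":[-0.04,0.025,0],"turn":0.24},{"claw":-1,"travel":[-0.04,0.025,0],"turn":0.24}]'
python3 -m inch '[{"claw":-1,"travel":[0,0,0],"turn":0.236},{"claw":-1,"travel":[0,0,0],"turn":0.236},{"claw":-1,"travel":[0,0,0],"turn":0.236},{"claw":-1,"travel":[0,0,0],"turn":0.236},{"claw":-1,"travel":[0,0,0],"turn":0.236}]'
python3 -m inch '[{"claw":-1,"travel":[0,0,0],"turn":0.024},{"claw":-1,"travel":[0,0,-0.2],"turn":0.024},{"claw":-1,"travel":[0,0,-0.43],"turn":0.024},{"claw":-1,"travel":[0,0,-0.43],"turn":0.024},{"claw":-1,"travel":[0,0,-0.43],"turn":0.024}]'
python3 - <<'E'
from rig import get_state, imaging
import cv2,numpy as np
s=get_state();print(s['position'],s['ee_rot'],s['contact_force'])
y=-.282;D=np.array([[np.cos(y),-np.sin(y)],[np.sin(y),np.cos(y)]]);print(D.T@(s['position'][:2]-[.578,-.082]))
a=imaging.get_image('wrist')[:,:,::-1];cv2.imwrite('pics/w4.png',a)
E
```

```text
clock: 4.4
position: [0.5642, -0.1967, 0.291]
ee_rot: [0.0, 0.972, 0.235, 0.0]
contact_force: [-0.5, 0.1, -0.6]
width: -0.0002
gripper_force: 0.0
clock: 4.9
position: [0.5642, -0.1967, 0.2909]
ee_rot: [0.0, 0.821, 0.571, 0.0]
contact_force: [0.1, -0.2, 0.2]
width: 0.0
gripper_force: 0.0
clock: 5.4
position: [0.5644, -0.1974, 0.2049]
ee_rot: [-0.0, 0.801, 0.599, -0.0]
contact_force: [0.5, -0.7, 0.2]
width: 0.0001
gripper_force: 0.0
[ 0.56438323 -0.197433    0.20489765] [-3.17441857e-04  8.00727095e-01  5.99029227e-01 -6.16165183e-05] [ 0.54037727 -0.72846408  0.17961305]
[ 0.01904345 -0.11466273]
```

View pics/w4.png

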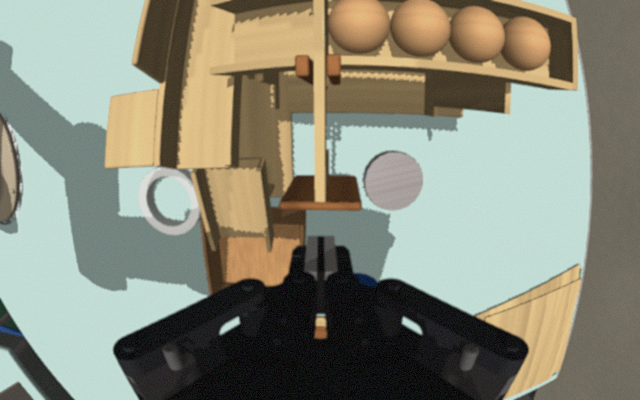

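The fingers, at (320,245), are centred on the pad at (320,195). I'll push along dispenser +y.

```bash

python3 -m inch '[{"claw":-1,"travel":[0.02,0.07,0],"turn":0},{"claw":-1,"travel":[0.034,0.12,0],"turn":0},{"claw":-1,"travel":[0.05,0.17,0],"turn":0},{"claw":-1,"travel":[0.064,0.22,0],"turn":0},{"claw":-1,"travel":[0.08,0.27,0],"turn":0}]'
python3 -m inch '[{"claw":-1,"travel":[0.004,0.014,0],"turn":0},{"claw":-1,"travel":[0.008,0.028,0],"turn":0},{"claw":-1,"travel":[0.008,0.028,0],"turn":0}]'
python3 - <<'E'
from rig import get_state, imaging
import cv2,numpy as np
s=get_state();print(s['position'],s['contact_force'])
y=-.282;D=np.array([[np.cos(y),-np.sin(y)],[np.sin(y),np.cos(y)]]);print(D.T@(s['position'][:2]-[.578,-.082]))
E
```

```text
clock: 5.95
position: [0.5808, -0.1436, 0.2048]
ee_rot: [0.0, 0.801, 0.599, 0.0]
contact_force: [-0.7, -1.5, 1.1]
width: -0.0001
gripper_force: 0.7
clock: 6.25
position: [0.582, -0.1384, 0.2041]
ee_rot: [-0.0, 0.801, 0.599, 0.0]
contact_force: [-0.4, 0.1, -0.0]
width: 0.0001
gripper_force: 0.0
[ 0.58196358 -0.13839327  0.20406841] [-0.37728802  0.10587349 -0.02814954]
[ 0.01949998 -0.0530628 ]
```

```bash

python3 -m inch '[{"claw":-1,"travel":[0.003,0.01,0],"turn":0},{"claw":-1,"travel":[0.003,0.01,0],"turn":0}]'
python3 -m inch '[{"claw":-1,"travel":[0.003,0.01,0],"turn":0},{"claw":-1,"travel":[0.003,0.01,0],"turn":0}]'
python3 - <<'E'
from rig import imaging
import cv2
cv2.imwrite('pics/w5.png',imaging.get_image('wrist')[:,:,::-1])
E
```

```text
clock: 6.45
position: [0.582, -0.1381, 0.2041]
ee_rot: [0.0, 0.801, 0.598, -0.001]
contact_force: [-1.1, -4.9, -0.0]
width: -0.0
gripper_force: 2.2
clock: 6.65
position: [0.5821, -0.138, 0.2042]
ee_rot: [0.002, 0.801, 0.598, -0.003]
contact_force: [-2.4, -8.9, 0.4]
width: -0.0005
gripper_force: 4.7
```

View pics/w5.png

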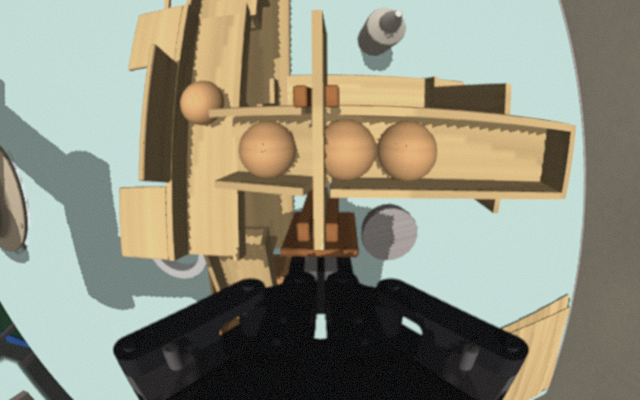

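The slide is on its hard stop (9 N, no further motion), and the balls are rolling toward the left side. Next I back off, rise and move away to the right, then wait and check the boxes.

```bash

python3 -m inch '[{"claw":-1,"travel":[-0.03,-0.1,0],"turn":0},{"claw":-1,"travel":[-0.06,-0.2,0],"turn":0},{"claw":-1,"travel":[-0.06,-0.2,0.25],"turn":0},{"claw":-1,"travel":[-0.06,-0.2,0.5],"turn":0},{"claw":-1,"travel":[-0.06,-0.2,0.5],"turn":0}]'
python3 -m inch '[{"claw":-1,"travel":[-0.25,-0.4,0],"turn":0},{"claw":-1,"travel":[-0.5,-0.8,0],"turn":0},{"claw":-1,"travel":[-0.5,-0.8,0],"turn":0},{"claw":-1,"travel":[-0.5,-0.8,0],"turn":0},{"claw":-1,"travel":[-0.5,-0.8,0],"turn":0}]'
for i in 1 2 3 4 5 6 7 8; do python3 -m inch '[{"claw":-1,"travel":[0,0,0],"turn":0},{"claw":-1,"travel":[0,0,0],"turn":0},{"claw":-1,"travel":[0,0,0],"turn":0},{"claw":-1,"travel":[0,0,0],"turn":0},{"claw":-1,"travel":[0,0,0],"turn":0}]' | head -1; done
python3 - <<'E'
from rig import imaging,get_state
import cv2,numpy as np
print(get_state()['position'])
a=cv2.resize(imaging.get_image('top')[115:295,250:480,::-1],(400,313),interpolation=cv2.INTER_CUBIC)
b=cv2.resize(imaging.get_image('scene')[150:290,200:380,::-1],(400,313),interpolation=cv2.INTER_CUBIC)
cv2.imwrite('pics/end.png',np.hstack([a,b]))
E
```

```text
clock: 7.2
position: [0.5745, -0.1759, 0.312]
ee_rot: [0.006, 0.801, 0.598, 0.005]
contact_force: [0.2, 0.6, 0.5]
width: 0.0002
gripper_force: 0.0
clock: 7.7
position: [0.4689, -0.3385, 0.3036]
ee_rot: [-0.0, 0.803, 0.596, -0.001]
contact_force: [0.6, 0.6, -0.4]
width: -0.0004
gripper_force: 0.0
clock: 8.2
clock: 8.7
clock: 9.2
clock: 9.7
clock: 10.2
clock: 10.7
clock: 11.2
clock: 11.7
[ 0.47120647 -0.33494597  0.30434125]
```

View pics/end.png

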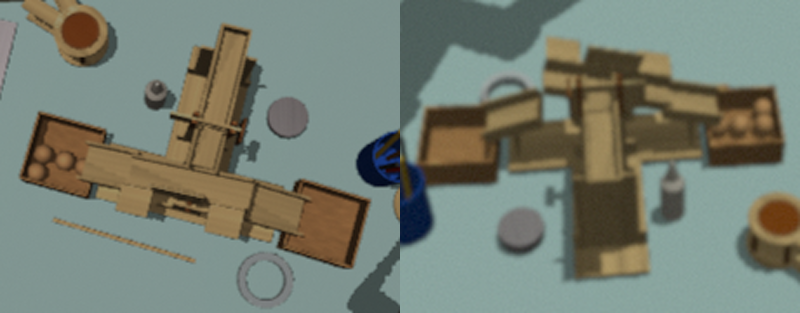

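The lane is empty, and the scene pane shows four balls in the left box at about (715,130), (735,130), (760,125) and (763,105). Everything else is where it stood. I'll wait a little longer for the balls to settle, then hand in.

```bash
for i in 1 2 3; do python3 -m inch '[{"claw":-1,"travel":[0,0,0],"turn":0},{"claw":-1,"travel":[0,0,0],"turn":0},{"claw":-1,"travel":[0,0,0],"turn":0},{"claw":-1,"travel":[0,0,0],"turn":0},{"claw":-1,"travel":[0,0,0],"turn":0}]' | head -1; done
python3 -c "
from rig import ticket;print(ticket.sign_off())"
```

```text
clock: 12.3
clock: 12.8
clock: 13.3
the job is handed in; nothing more can be done
None
```

I rocked the gate over to the left and pushed the slide to its hard stop; the last pictures showed all four balls in the left box, and I handed the job in at about 13 s, though no verdict was shown.

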